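Stack a blank on the pile and punch its drill spot

ROBOT

A 6-joint arm with a two-finger parallel gripper is mounted at the origin on a cart in front of the work surface, level with it; the furniture and walls round the work are solid. World frame = base frame: x ahead of the robot, y to its left, z up, the work surface at z = 0. Lengths are in m, angles in degrees, forces in N, time in s.
With the tool pointing down it reaches from about 0.3 to 0.75 m from the base axis. Payload 8.5 kg.
Tool frame: the origin (TCP) lies at the very end of the fingers, on their centre line; the grasp point (between the pads) lies 19 mm behind it; x points along the fingers, y is the direction in which the jaws open and shut, and the axes are right-handed (so a half turn about x gives the same grasp; the last joint's range is limited). The gripper opens to 85 mm and grips with 20 to 120 N. Pads are 22 mm wide; open, the fingers measure 114 mm over their backs; the gripper's body (76 mm by 85 mm) begins 54 mm behind the grasp point. The pads swing forward as they close: fully open they stand 13 mm farther back than shut.
Start: joints at [61.461, 21.807, 74.336, -0, 83.858, -12.336], TCP at [0.153, 0.528, 0.231] pointing down, gripper open.
Joint ranges: [-178.18, 178.18], [-50.72, 133.34], [12.68, 142.11], [-81.47, 261.47], [9.98, 163.14], [-165.26, 165.26]. Speed limits (degrees/s): [136.94, 136.94, 180, 180, 180, 180].

INTERFACE

Orientations are given as a 3x3 rotation matrix whose columns are the frame's x, y, z axes.
In Python, from rig import sensors, cams, env gives the robot as it stands.
- The arm moves only by the shell command python3 -m crank 'ROWS' [FORCE]. ROWS is a JSON object of lists of equal length, an entry for each row: "hand": the closure in counts, from 0 (fully open) to 255 (shut); "translation": the shift along the tool's x, y, z in m, a list of three; "dr": the turn, a rotation vector about the tool's x, y, z in rad, a list of three. A call has 1 to 5 rows; each row is the pose to reach, as a shift and turn from the pose commanded when the call began, along the tool's axes at that moment; what a row does not reach only later rows make up. A row lasts 1/10 s, in which the tool goes at most 50 mm and 8.59 degrees, less where a joint would pass 70% of its speed; a pose out of reach is approached as far as the arm can. A call with a gripper value outside its range is refused whole. The fingers move at their own pace and stop on an object; FORCE is the grip in N (left out, the last holds). Time passes only in rows, so rows that repeat a pose let the fingers close. It gives the time, the measured TCP pose, the force and the opening at its end, in the units of the state.
- sensors.observe(): the state, without advancing time (a new reading comes with each control period).
- cams.get_image(name): name is "scene" or "top" or "wrist"; returns (picture, depth): 400x640x3 uint8, blue, green, red; 400x640 float32, m along the optical axis (not along the pixel's ray), 0 where there is no reading.
- cams.calibration(name): a dict with "vertical_fov" (degrees; the focal length in pixels is half the picture's height over the tangent of half this angle, whatever the lens; pixels are square), "cx", "cy" (the principal point, pixels), "extrinsics" (4x4, takes a point from camera to world coordinates). Camera axes: x right, y down, z forward; pixel columns grow to the right and rows downward; lengths in m; the calibration is good to about 2 mm. The wrist camera is an equidistant fisheye: a pixel r from the principal point sees the ray r / f radians off the axis. A picture is of the moment at which its call begins: read the wrist's pose just before it. calibration takes no time and is no camera call; for the wrist camera it gives the pose at the moment of the call.
- env.close_job(): hands the job in, once; it reports no verdict.
The state is a dict: "time_s": time; "q": joint angles; "qvel": joint speeds; "joint_efforts": joint torques, N m; "position": TCP position; "tool_rot": TCP orientation; "ft_force": force on the tool from outside, world axes, zero at the start; "wrist_torque": the same for the moment, N m; "grip_width": finger opening in m.
Only numpy, scipy, OpenCV 4.12 (cv2) and the standard library are available. Lean on these libraries where they do the work, as an engineer would, in place of code of your own. Each camera call takes 0.05 s, during which the arm holds its last target. There are 200 camera calls.

TASK

Take the aluminium blank off the sloping stand, scribed cross upwards, and lower it gently and squarely onto the pile on the little screw lift, feeling for the contact since the lift may be at any height, and let go only once it rests there. Then take the spring-loaded centre punch from its stand, press it straight down on the scribed cross until its spring has given way, and put the punch back upright in its stand. Leave the bottle, the beaker and the timer alone.

Things in the scene. Friction and masses are not known exactly. Their poses are not given: they have to be found in the camera images.
- blank_center (a point): Centre (half-way up) of the loose aluminium blank, a bare rectangular block 110 x 60 x 16 mm (its x, y, z axes), about 0.28 kg. Its z axis points out of the face with the scribed cross. At the start it lies on the sloping stand, tilted 30 degrees, cross upwards; its two long sides (60 mm apart) overhang the stand and are free to grasp.
- blank_cross (a point): Crossing point of the two fine scribed lines on the blank's marked face: 25 mm from the face's middle along the blank's +x axis, 8 mm above the blank's centre (half its thickness). Axes as the blank's.
- rack: Fixed grey sloping stand on a 130 x 70 mm foot. Origin at the centre of its underside. Its 132 x 52 mm face rises 30 degrees along the stand's +x (it faces -x, about towards the robot), at 55 mm height above the origin, with a 10 mm lip along the low edge, against which the blank's lower short side rests.
- lift: Fixed screw lift: grey housing, 150 x 96 mm dark foot, black knob on its -y side. Origin under the foot's centre, x along its length. A 120 x 66 mm table on four posts carries a pile of three blanks like the loose one, lengthwise along x. Its height differs each time and is not reported: the pile's top is 90 to 124 mm above the bench. A rubber pad under the pile yields 1 mm per 3 N, 6 mm at most.
- lift_axis (a point): Point on the lift's vertical centre line, 26 mm above the bench (top of the housing); the pile is centred above it. Axes as the lift's. The blank may lie either way round lengthwise.
- punch_grip (a point): Middle of the round grip (24 mm diameter, 64 mm long) of the loose steel centre punch, 143 mm long, 0.18 kg; z runs along the punch to its cap, whose top is 41 mm above this point. Below the grip is a 34 mm collar, 6 mm thick, its underside 38 mm below this point, then an 18 mm shank with a conical nose, ending 88 mm below this point. Home, the collar rests on the stand's top.
- punch_point (a point): The very end of the punch's 7 mm round-ended spring-loaded point, 102 mm below the grip's middle when out.
- punch_tip (a joint): How far the point is pressed into the punch, m: 0 out, 0.008 at its stop. The hidden spring needs 5 N to start and 9 N at the stop; past 5 mm it has given way. It springs out again by itself.
- stand: Fixed grey punch stand, 80 x 80 x 72 mm high with a slightly larger dark foot, origin at the centre of its underside.
- stand_mouth (a point): Centre of the stand's round through hole, 26 mm diameter with a 3 mm chamfer, at its top face, 72 mm above the bench. The shank (18 mm) hangs loosely in it; the grip's middle is then 38 mm above this point.
- bottle: Bystander: amber screw-cap bottle, 55 mm diameter, 106 mm high, loose; origin at the centre of its underside.
- beaker: Bystander: glass beaker, 55 mm diameter, 71 mm high, loose; origin at the centre of its underside.
- bench_timer: Bystander: white bench timer with a dial, 63 x 68 x 57 mm, loose; origin at the centre of its underside.
Things that resemble listed ones, but are neither listed nor needed, are in the scene too. Of the things shaped like the part that bears punch_grip, the bare steel one is meant.

How it is judged (in metres and radians):
On the way, in this order (a step that is already met when the one before it is completed fails the run):
1. the blank, still held, has been lowered into contact with the pile, squarely (horizontal distance between blank_center and lift_axis below 0.01 m and angle between the x axis of blank_center and the x axis of lift, either way round below 0.12 rad and angle between blank_center's own z axis and vertical below 0.06 rad and contact force between blank and lift above 0.3 N and contact force between the fingers and blank above 1 N and linear speed of blank below 0.03 m/s), for 0.1 s.
2. the blank is let go and lies flat and still on the pile (horizontal distance between blank_center and lift_axis below 0.01 m and angle between the x axis of blank_center and the x axis of lift, either way round below 0.12 rad and angle between blank_center's own z axis and vertical below 0.06 rad and contact force between blank and lift above 0.3 N and contact force between each of the arm, the fingers and blank below 0.05 N and linear speed of blank below 0.02 m/s), for 0.2 s.
3. the held punch is pressed straight down on the cross until its spring gives way (value of joint punch_tip above 0.005 m and distance between punch_point and blank_cross below 0.008 m and angle between punch_grip's own z axis and vertical below 0.15 rad and contact force between the fingers and punch above 1 N), for 0.05 s.
At the end, for the whole second after the job is handed in: The blank rests flat (within 3 degrees), cross upwards, on the pile, centred within 10 mm and in line within 7 degrees (either way round); the punch hangs upright in its stand (centred within 8 mm, within 7 degrees, collar within 4 mm of the stand's top); both at rest (horizontal distance between blank_center and lift_axis below 0.01 m and angle between the x axis of blank_center and the x axis of lift, either way round below 0.12 rad and angle between blank_center's own z axis and vertical below 0.06 rad and contact force between blank and lift above 0.3 N and horizontal distance between punch_grip and stand_mouth below 0.008 m and angle between punch_grip's own z axis and vertical below 0.12 rad and z of punch_grip in the frame of stand_mouth below 0.042 m and linear speed of each of blank, punch below 0.02 m/s); the robot touches nothing.
It fails at once if the blank is rammed onto the pile (over 40 N) (contact force between blank and lift above 40 N).
It fails at once if the bottle is moved more than 20 mm (distance of bottle from where it was at the start of the episode above 0.02 m).
It fails at once if the beaker is moved more than 20 mm (distance of beaker from where it was at the start of the episode above 0.02 m).
It fails at once if the timer is moved more than 20 mm (distance of bench_timer from where it was at the start of the episode above 0.02 m).
It also fails if it takes over 72 s, if anything falls off the work surface, if the arm or the gripper's body presses on something with over 40 N, if the wrist force passes 120 N, or if a joint passes its speed limit or range.

## Working session

There is one attempt and no reset: what is moved stays moved. The work goes in short steps, Python scripts to look and compute and a shell command to move; the robot and the scene stay as the last step left them, time stands still between calls to the robot, and variables do not carry over. Pictures are saved under pics/ and viewed, about 8 in all and at most 12, crops included, and the job is handed in when it is done.

```bash
mkdir -p pics; ls; cat > h.py <<'E'
import numpy as np, cv2
from rig import sensors, cams, env
def grab(name):
    im,d=cams.get_image(name); c=cams.calibration(name)
    return im,d,c
def pts(d,c):
    h,w=d.shape; f=h/2/np.tan(np.radians(c["vertical_fov"])/2)
    v,u=np.mgrid[0:h,0:w]
    P=np.stack([(u-c["cx"])/f*d,(v-c["cy"])/f*d,d],-1)
    T=np.array(c["extrinsics"]); return P@T[:3,:3].T+T[:3,3]
E
python3 - <<'E'
from h import *
print(sensors.observe())
for n in("scene","top"):
    im,d,c=grab(n); print(n,c); np.savez(n,im=im,d=d,P=pts(d,c)); cv2.imwrite(f"pics/{n}0.png",im)
E
```

```text
pics
{'time_s': 0.0, 'q': array([ 6.14617913e+01,  2.18425172e+01,  7.43837620e+01,  8.77008570e-05,
        8.38569362e+01, -1.23360498e+01]), 'qvel': array([ 0.0508168 ,  0.0910463 , -0.07100779,  0.0041597 ,  0.04023213,
       -0.03935141]), 'joint_efforts': array([ 2.41075519e-03, -4.48459697e+01, -2.31280249e+01, -7.66015160e-05,
        4.75862733e-03, -1.00290822e-05]), 'position': array([0.15333334, 0.5279044 , 0.2307033 ]), 'tool_rot': array([[-6.95205002e-04,  2.79026954e-01,  9.60283018e-01],
       [-1.27518905e-03,  9.60282222e-01, -2.79027646e-01],
       [-9.99998945e-01, -1.41852381e-03, -3.11780887e-04]]), 'ft_force': array([ 0.77742543, -0.1685434 , -0.05999168]), 'wrist_torque': array([-0.00975519,  0.00817911, -0.01332005]), 'grip_width': 0.08587307257000965}
scene {'vertical_fov': 55.97903179635725, 'cx': 319.36981536646795, 'cy': 198.30151253206287, 'extrinsics': array([[ 0.61121316, -0.52556136,  0.59178014,  0.02467594],
       [-0.79125943, -0.38867829,  0.47205688, -0.42285401],
       [-0.01808276, -0.75677899, -0.65342067,  0.65327005],
       [ 0.        ,  0.        ,  0.        ,  1.        ]])}
top {'vertical_fov': 42.49508066941585, 'cx': 317.3081941723906, 'cy': 202.59489635742378, 'extrinsics': array([[ 0.02090694, -0.98694908,  0.15966969,  0.38302926],
       [-0.99936296, -0.02525022, -0.02522116, -0.01201589],
       [ 0.02892369, -0.15904067, -0.98684826,  1.03935961],
       [ 0.        ,  0.        ,  0.        ,  1.        ]])}
```

View pics/top0.png

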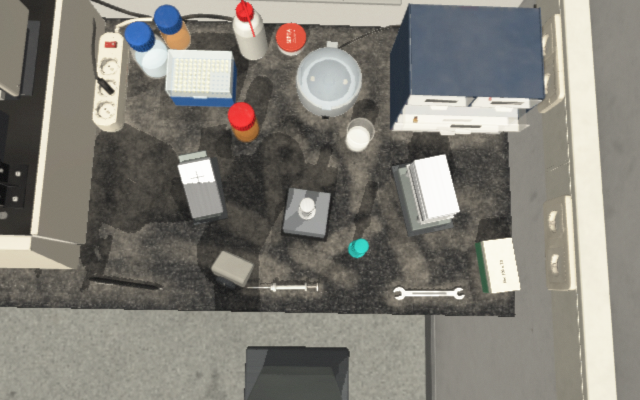

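View pics/scene0.png

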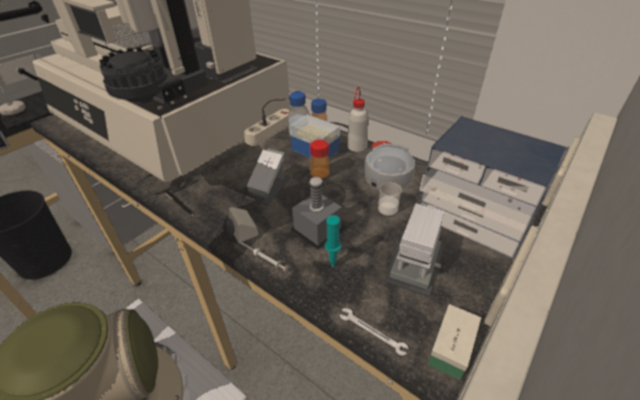

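Top view: the blank on its sloping stand is at (200,185), with the cross at about (198,178). The steel punch in its stand is at (307,205), and the lift with its pile at (435,188). Bottle (243,120), beaker (360,135), timer probably (233,268). Lookalikes: the teal punch standing at (358,248), which I reject because the bare steel one is meant, and the loose items at (500,265). Now measuring.

```bash
python3 - <<'E'
from h import *
for n in("top","scene"):
    z=np.load(n+".npz"); P=z["P"]; im=z["im"]; d=z["d"]
    X=P.reshape(-1,3); ok=(d.ravel()>0)
    if n=="top":
        for nm,(u,v) in dict(blank=(200,185),punch=(307,205),lift=(437,188),bottle=(243,112),beaker=(358,140),timer=(233,265),teal=(358,248),box=(500,265)).items(): print(nm,P[v,u].round(3))
        b0=P[185,200];l0=P[188,437];p0=P[205,307]
    # blank plane
    S=X[ok&(np.linalg.norm(X[:,:2]-b0[:2],axis=1)<.1)&(X[:,2]>.03)]
    rng=np.random.default_rng(0);best=None
    for _ in range(400):
        a=S[rng.choice(len(S),3)];m=np.cross(a[1]-a[0],a[2]-a[0]);
        if np.linalg.norm(m)<1e-6: continue
        m/=np.linalg.norm(m);m*=np.sign(m[2])
        i=abs((S-a[0])@m)<.0025
        if best is None or i.sum()>best.sum():best=i
    I=S[best];c=I.mean(0);m=np.linalg.svd(I-c,full_matrices=0)[2][2];m*=np.sign(m[2])
    e2=np.cross(m,[1,0,0]) ; e2/=np.linalg.norm(e2); e1=np.cross(e2,m)
    r=cv2.minAreaRect(np.c_[(I-c)@e1,(I-c)@e2].astype(np.float32)*1000)
    cen=c+(e1*r[0][0]+e2*r[0][1])/1000
    bx=cv2.boxPoints(r)/1000; 
    print(n,"blank face cen",cen.round(4),"normal",m.round(3),"tilt",np.degrees(np.arccos(m[2])).round(1),"az",np.degrees(np.arctan2(m[1],m[0])).round(1),"rect",r[1],r[2])
    print((c+bx[:,:1]*e1+bx[:,1:]*e2).round(4))
    # lift top
    S=X[ok&(np.linalg.norm(X[:,:2]-l0[:2],axis=1)<.1)&(X[:,2]>.085)&(X[:,2]<.13)]
    zt=np.median(S[:,2]);S=S[abs(S[:,2]-zt)<.005];r=cv2.minAreaRect(S[:,:2].astype(np.float32)*1000);print(n,"pile z",zt.round(4),r,len(S))
    S=X[ok&(np.linalg.norm(X[:,:2]-p0[:2],axis=1)<.07)]
    T=S[abs(S[:,2]-.072)<.005];r=cv2.minAreaRect(T[:,:2].astype(np.float32)*1000);print(n,"stand",r,np.median(T[:,2]),len(T))
    T=S[(S[:,2]>.12)];print(n,"punch up",T.mean(0),T.max(0),T.min(0),len(T));T=T[T[:,2]>.143];print("cap",T.mean(0),len(T))
im=np.load("top.npz")["im"]; im2=np.load("scene.npz")["im"]
a=cv2.resize(im[140:320,160:400],(800,600),interpolation=cv2.INTER_CUBIC);cv2.imwrite("pics/crop1.png",a)
E
```

```text
blank [0.568 0.187 0.073]
punch [ 0.522 -0.017  0.151]
lift [ 0.564 -0.254  0.12 ]
bottle [0.704 0.108 0.103]
beaker [ 0.677 -0.118  0.03 ]
timer [0.419 0.122 0.042]
teal [ 0.45  -0.108  0.142]
box [ 0.43  -0.392  0.053]
top blank face cen [0.5605 0.1868 0.0667] normal [-0.486 -0.112  0.867] tilt 29.9 az -167.1 rect (113.53404235839844, 60.13820266723633) 15.019132614135742
[[0.5058 0.2049 0.0383]
 [0.5194 0.1463 0.0384]
 [0.6152 0.1686 0.095 ]
 [0.6016 0.2272 0.0949]]
top pile z 0.1211 ((569.5831298828125, -253.2412109375), (110.6819839477539, 61.835208892822266), 13.003642082214355) 1932
top stand ((523.7344360351562, -16.724666595458984), (79.86785888671875, 80.77450561523438), 83.42416381835938) 0.07169919917384415 1476
top punch up [ 0.52249676 -0.01651738  0.14836813] [ 0.53689172 -0.00440758  0.15491982] [ 0.51015072 -0.02909753  0.12071378] 196
cap [ 0.5233075  -0.01657542  0.15024075] 180
scene blank face cen [0.5563 0.1852 0.0649] normal [-0.483 -0.125  0.867] tilt 29.9 az -165.5 rect (117.45829010009766, 61.39942169189453) 15.529545783996582
[[0.4995 0.2034 0.0359]
 [0.5139 0.1437 0.0353]
 [0.613  0.167  0.094 ]
 [0.5986 0.2267 0.0946]]
scene pile z 0.1214 ((567.2334594726562, -253.71347045898438), (113.58487701416016, 59.975746154785156), 13.267983436584473) 1237
scene stand ((521.8792724609375, -16.647872924804688), (83.11753845214844, 81.64791107177734), 83.40133666992188) 0.07186058708823717 689
scene punch up [ 0.51775479 -0.02077889  0.14075917] [ 0.53473872 -0.00554188  0.15267205] [ 0.50913315 -0.03027452  0.12046752] 183
cap [ 0.51995774 -0.0189478   0.14980586] 93
```

View pics/crop1.png

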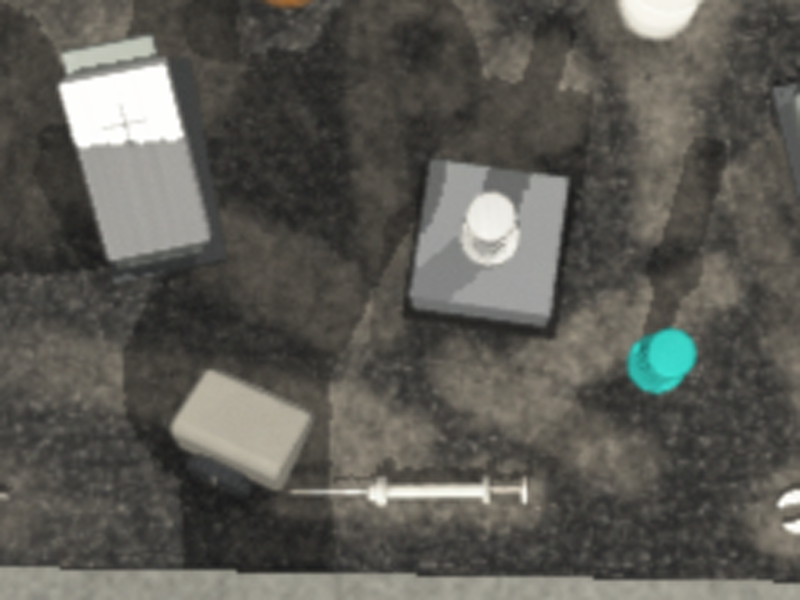

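The crop confirms the steel punch in its stand at about (490,215) and the blank with its cross near the upper end at (125,122). The timer is the box at (240,430). The measured sizes match the given ones: 110x60 blank, 30° tilt, 80 mm stand top at 0.072 m, and a pile top of 0.121 m. I'll work out the relative move next.

```bash
cat >> h.py <<'E'
from scipy.spatial.transform import Rotation as Ro
def frame(x,y):
    x=np.array(x,float);x/=np.linalg.norm(x);y=np.array(y,float);y-=x*(x@y);y/=np.linalg.norm(y);return np.c_[x,y,np.cross(x,y)]
def rel(*targets,start=None):
    s=sensors.observe();p,R=start or (np.array(s["position"]),np.array(s["tool_rot"]))
    for q,Q in targets:
        q=np.array(q,float);dr=Ro.from_matrix(R.T@Q).as_rotvec()
        print("tr",(R.T@(q-p)).round(4).tolist(),"dr",dr.round(4).tolist(),"dist",np.linalg.norm(q-p).round(3),"rows",np.ceil(max(np.linalg.norm(q-p)/.05,np.linalg.norm(dr)/.15)))
        p,R=q,Q
N=np.array([-.485,-.114,.867]);N/=np.linalg.norm(N)
FC=np.array([.560,.187,.0667])
RB=frame(-N,[-.225,.974,0])
a=np.radians(13.1)
RD=frame([0,0,-1],[-np.sin(a),np.cos(a),0])
E
python3 - <<'E'
from h import *
print(RB.round(3).tolist()); rel((FC+N*.15,RB),(FC+N*.05,RB),(FC-N*.017,RB))
E
```

```text
[[0.485, -0.226, 0.845], [0.114, 0.974, 0.195], [-0.867, 0.002, 0.498]]
tr [0.0342, -0.2506, 0.4206] dr [-0.4983, -0.5103, 0.1359] dist 0.491 rows 10.0
tr [0.1, 0.0, 0.0] dr [0.0, 0.0, 0.0] dist 0.1 rows 3.0
tr [0.067, -0.0, -0.0] dr [0.0, 0.0, 0.0] dist 0.067 rows 2.0
```

```bash
python3 -m crank '{"hand":[0,0,0,0,0],"translation":[[0.0342,-0.2506,0.4206],[0.0342,-0.2506,0.4206],[0.0342,-0.2506,0.4206],[0.0342,-0.2506,0.4206],[0.0342,-0.2506,0.4206]],"dr":[[-0.4983,-0.5103,0.1359],[-0.4983,-0.5103,0.1359],[-0.4983,-0.5103,0.1359],[-0.4983,-0.5103,0.1359],[-0.4983,-0.5103,0.1359]]}' 60; python3 -c "
from h import *
rel((FC+N*.15,RB))"
```

```text
time_s: 0.6
position: [0.3238, 0.3445, 0.2138]
tool_rot: [[0.489, -0.231, 0.841], [0.117, 0.973, 0.2], [-0.865, 0.0, 0.503]]
ft_force: [2.0, 0.9, -1.1]
grip_width: 0.0855
tr [0.0743, -0.2077, 0.094] dr [0.0055, 0.005, -0.0017] dist 0.24 rows 5.0
```

```bash
python3 -m crank '{"hand":[0,0,0,0,0],"translation":[[0.074,-0.208,0.094],[0.074,-0.208,0.094],[0.074,-0.208,0.094],[0.074,-0.208,0.094],[0.074,-0.208,0.094]],"dr":[[0,0,0],[0,0,0],[0,0,0],[0,0,0],[0,0,0]]}'; python3 -m crank '{"hand":[0,0],"translation":[[0,0,0],[0,0,0]],"dr":[[0,0,0],[0,0,0]]}'; python3 -c "
from h import *
c0=cams.calibration('wrist');im,d=cams.get_image('wrist');print(c0)
cv2.imwrite('pics/w1.png',im);np.savez('w1',im=im,d=d,T=c0['extrinsics'])
rel((FC+N*.05,RB))"
```

```text
time_s: 1.1
position: [0.4873, 0.1675, 0.196]
tool_rot: [[0.486, -0.224, 0.845], [0.114, 0.974, 0.193], [-0.866, 0.003, 0.499]]
ft_force: [0.3, 1.3, 0.7]
grip_width: 0.0858
time_s: 1.3
position: [0.4858, 0.1693, 0.1956]
tool_rot: [[0.485, -0.224, 0.846], [0.114, 0.975, 0.193], [-0.867, 0.003, 0.498]]
ft_force: [-0.5, -0.6, -0.3]
grip_width: 0.0853
{'vertical_fov': 65.70646984690485, 'cx': 317.50072191288723, 'cy': 199.6494468746453, 'extrinsics': array([[-0.22428268,  0.67236056,  0.70542793,  0.35536246],
       [ 0.97451837,  0.1522521 ,  0.16472169,  0.13907864],
       [ 0.00334949,  0.7243967 , -0.68937523,  0.28282232],
       [ 0.        ,  0.        ,  0.        ,  1.        ]])}
tr [0.1001, -0.0008, 0.0022] dr [-0.0009, -0.0003, -0.001] dist 0.1 rows 3.0
```

View pics/w1.png

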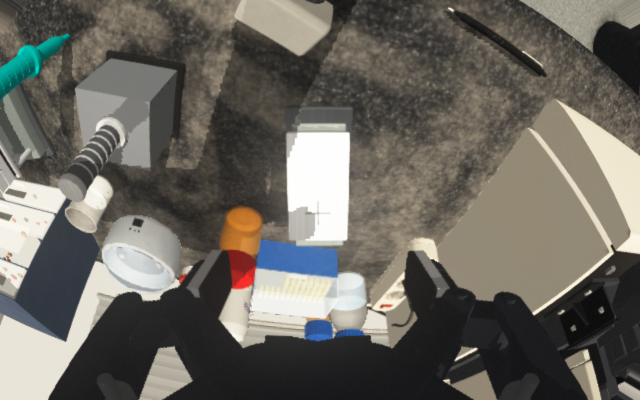

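The wrist picture shows the blank centred between the fingers, spanning columns 288–349 and rows 130–243, with the cross at (318,213). I'll refine its pose from this view.

```bash
cat >> h.py <<'E'
def wpts(d,c):
    h,w=d.shape; f=h/2/np.tan(np.radians(c["vertical_fov"])/2)
    v,u=np.mgrid[0:h,0:w]; x=u-c["cx"];y=v-c["cy"];r=np.hypot(x,y)+1e-9;t=np.tan(np.minimum(r/f,1.5))/r
    P=np.stack([x*t*d,y*t*d,d],-1);T=np.array(c["extrinsics"]); return P@T[:3,:3].T+T[:3,3]
def rect3(I):
    c=I.mean(0);m=np.linalg.svd(I-c,full_matrices=0)[2][2];m*=np.sign(m[2])
    e2=np.cross(m,[1,0,0]);e2/=np.linalg.norm(e2);e1=np.cross(e2,m)
    r=cv2.minAreaRect(np.c_[(I-c)@e1,(I-c)@e2].astype(np.float32)*1000);b=cv2.boxPoints(r)/1000
    return c+(e1*r[0][0]+e2*r[0][1])/1000,m,r,c+b[:,:1]*e1+b[:,1:]*e2
E
python3 - <<'E'
from h import *
z=np.load("w1.npz");c=dict(cams.calibration("wrist"));c["extrinsics"]=z["T"];P=wpts(z["d"],c)
print("cross",P[213,318],P[150,318])
X=P.reshape(-1,3);ok=z["d"].ravel()>0
g=z["im"].max(2).ravel()
h=(X-FC)@N
for k in (0,1):
  i=ok&(np.linalg.norm(X-FC,axis=1)<.075)&(abs(h-np.median(h[ok&(np.linalg.norm(X-FC,axis=1)<.03)]))<.003)
  cen,m,r,b=rect3(X[i]);print(i.sum(),cen.round(4),m.round(3),r);print(b.round(4)); break
cr=P[213,318]; 
E
```

```text
cross [0.58132836 0.19228991 0.08023398] [0.52868934 0.18025999 0.04841241]
6468 [0.5603 0.1869 0.0669] [-0.487 -0.114  0.866] ((2.24481201171875, 0.3935432434082031), (109.18070220947266, 60.95720291137695), 14.45920467376709)
[[0.5075 0.2065 0.0397]
 [0.5208 0.147  0.0394]
 [0.6131 0.1673 0.0941]
 [0.5998 0.2268 0.0944]]
```

```bash
python3 -m crank '{"hand":[0,0,0,0,0],"translation":[[0.04,-0.0008,0.002],[0.08,-0.0008,0.002],[0.11,-0.0008,0.002],[0.14,-0.0008,0.002],[0.167,-0.0008,0.002]],"dr":[[0,0,0],[0,0,0],[0,0,0],[0,0,0],[0,0,0]]}'; python3 -m crank '{"hand":[0,255,255,255,255],"translation":[[0,0,0],[0,0,0],[0,0,0],[0,0,0],[0,0,0]],"dr":[[0,0,0],[0,0,0],[0,0,0],[0,0,0],[0,0,0]]}' 70;  python3 -m crank '{"hand":[255,255,255],"translation":[[0,0,0],[0,0,0],[0,0,0]],"dr":[[0,0,0],[0,0,0],[0,0,0]]}'
```

```text
time_s: 1.85
position: [0.5683, 0.1907, 0.0512]
tool_rot: [[0.485, -0.229, 0.844], [0.116, 0.973, 0.197], [-0.867, 0.003, 0.498]]
ft_force: [-1.1, 0.9, 0.3]
grip_width: 0.0851
time_s: 2.35
position: [0.5681, 0.1893, 0.0544]
tool_rot: [[0.487, -0.227, 0.843], [0.116, 0.974, 0.195], [-0.866, 0.003, 0.501]]
ft_force: [-5.6, 1.7, 5.3]
grip_width: 0.0582
time_s: 2.65
position: [0.5681, 0.1894, 0.0544]
tool_rot: [[0.487, -0.227, 0.843], [0.116, 0.974, 0.195], [-0.866, 0.003, 0.501]]
ft_force: [-4.8, 1.8, 5.5]
grip_width: 0.0578
```

```bash
python3 -m crank '{"hand":[255,255,255,255,255],"translation":[[-0.02,0,0],[-0.05,0,0],[-0.10,0,0],[-0.15,0,0],[-0.18,0,0]],"dr":[[0,0,0],[0,0,0],[0,0,0],[0,0,0],[0,0,0]]}'; python3 - <<'E'
from h import *
s=sensors.observe();print(s["ft_force"],s["grip_width"])
rel(([.50,.0,.27],RD),([.569,-.2535,.27],RD))
E
```

```text
time_s: 3.15
position: [0.4791, 0.168, 0.212]
tool_rot: [[0.488, -0.226, 0.843], [0.115, 0.974, 0.195], [-0.865, 0.002, 0.502]]
ft_force: [-0.1, -0.9, -3.9]
grip_width: 0.0578
[-0.10969303 -0.85982381 -3.86106747] 0.057794335428562056
tr [-0.0593, -0.1682, 0.014] dr [-0.0008, 0.5255, -0.0017] dist 0.179 rows 4.0
tr [0.0, -0.2625, 0.0097] dr [0.0, 0.0, 0.0] dist 0.263 rows 6.0
```

```bash
python3 -m crank '{"hand":[255,255,255,255,255],"translation":[[-0.059,-0.03,0.014],[-0.059,-0.06,0.014],[-0.059,-0.1,0.014],[-0.059,-0.14,0.014],[-0.059,-0.168,0.014]],"dr":[[0,0.13,0],[0,0.26,0],[0,0.39,0],[0,0.5255,0],[0,0.5255,0]]}';  python3 -c "
from h import *
rel(([.569,-.2535,.24],RD))"
```

```text
time_s: 3.65
position: [0.5033, -0.002, 0.2669]
tool_rot: [[-0.006, -0.224, 0.974], [0.0, 0.975, 0.224], [-1.0, 0.002, -0.006]]
ft_force: [1.0, 0.5, -4.4]
grip_width: 0.0577
tr [0.0265, -0.2598, 0.0077] dr [-0.0024, -0.006, -0.0015] dist 0.261 rows 6.0
```

```bash
python3 -m crank '{"hand":[255,255,255,255,255],"translation":[[0,-0.05,0.0077],[0,-0.10,0.0077],[0,-0.15,0.0077],[0.01,-0.20,0.0077],[0.027,-0.24,0.0077]],"dr":[[0,0,0],[0,0,0],[0,0,0],[0,0,0],[0,-0.006,0]]}'; python3 -m crank '{"hand":[255,255,255],"translation":[[0,-0.02,0],[0,-0.02,0],[0,-0.02,0]],"dr":[[0,0,0],[0,0,0],[0,0,0]]}';  python3 -c "
from h import *
rel(([.569,-.2535,.24],RD))
print(sensors.observe()['ft_force'])
for n in('scene','top'):
    im,d,c=grab(n);P=pts(d,c);np.savez(n+'2',im=im,P=P,d=d);cv2.imwrite(f'pics/{n}2.png',im)
c0=cams.calibration('wrist');im,d=cams.get_image('wrist');np.savez('w2',im=im,d=d,T=c0['extrinsics'])
sc=np.load('scene2.npz')['im'][100:350,320:560]
cv2.imwrite('pics/v2.png',np.hstack([cv2.resize(sc,(384,400)),im[:,110:526]]))
"
```

```text
time_s: 4.15
position: [0.564, -0.2338, 0.24]
tool_rot: [[0.005, -0.225, 0.974], [0.001, 0.974, 0.225], [-1.0, -0.0, 0.005]]
ft_force: [0.0, 0.3, -3.6]
grip_width: 0.0579
time_s: 4.45
position: [0.5682, -0.2505, 0.239]
tool_rot: [[0.002, -0.226, 0.974], [0.003, 0.974, 0.226], [-1.0, 0.003, 0.003]]
ft_force: [-0.3, -0.2, -2.8]
grip_width: 0.058
tr [-0.001, -0.0031, 0.0001] dr [-0.0011, 0.003, -0.0027] dist 0.003 rows 1.0
[-0.32507952 -0.21363324 -2.81132685]
```

View pics/v2.png

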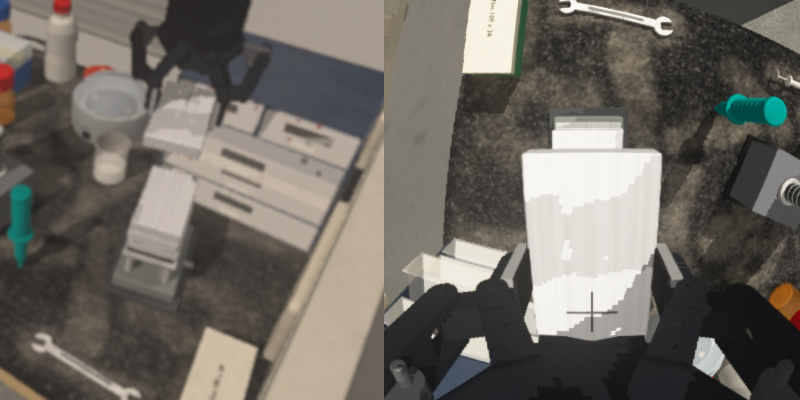

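Left half (scene): the blank is held level over the pile. Right half (wrist): the blank is square between the fingers, cross at wrist pixel (318,313), with the pile visible under its far end. Now measuring the blank's pose in the hand.

```bash
python3 - <<'E'
from h import *
s=sensors.observe();p=s["position"]
z=np.load("w2.npz");c=dict(cams.calibration("wrist"));c["extrinsics"]=z["T"];P=wpts(z["d"],c)
print("tcp",p,"cross",P[313,318])
X=P.reshape(-1,3);ok=z["d"].ravel()>0
z0=P[200:300,280:350,2];print(np.median(z0))
i=ok&(abs(X[:,2]-np.median(z0))<.006)&(np.linalg.norm(X[:,:2]-p[:2],axis=1)<.075)
v,u=np.divmod(np.arange(len(X)),640);i&=(v<335)&(u>245)&(u<390)
I=X[i];cen,m,r,b=rect3(I);print(i.sum(),cen.round(4),m.round(4),r);print(b.round(4))
x=np.array([np.cos(a),np.sin(a),0]);y=np.array([-np.sin(a),np.cos(a),0])
E=(b-p)@np.c_[x,y];print("blank corners rel tcp along lift x,y",E.round(4).tolist())
t=[np.load(n+"2.npz")["P"].reshape(-1,3) for n in("scene","top")]
for T in t:
  for zz in(.121,.24):
    T2=T[(abs(T[:,2]-zz)<.016)&(np.linalg.norm(T[:,:2]-p[:2],axis=1)<.085)]
    zt=np.percentile(T2[:,2],80) if len(T2) else 0
    print(zz,len(T2),zt)
E
```

```text
tcp [ 0.56857401 -0.24975921  0.23931879] cross [ 0.59352052 -0.24355684  0.25356974]
0.25400344173935974
23764 [ 0.5618 -0.2514  0.254 ] [-0.0059 -0.0017  1.    ] ((6.998283386230469, 1.4928817749023438), (97.43909454345703, 68.27662658691406), 13.29356861114502)
[[ 0.5065 -0.2294  0.2537]
 [ 0.5222 -0.2958  0.2537]
 [ 0.617  -0.2734  0.2543]
 [ 0.6013 -0.207   0.2543]]
blank corners rel tcp along lift x,y [[-0.0558, 0.0339], [-0.0556, -0.0343], [0.0419, -0.034], [0.0416, 0.0343]]
0.121 1385 0.12250498568365087
0.24 1555 0.25460517852981235
0.121 111 0.12247601539668862
0.24 85 0.25459134845272946
```

```bash
python3 -m crank '{"hand":[255,255,255,255,255],"translation":[[0.02,-0.0036,-0.0008],[0.05,-0.0036,-0.0008],[0.08,-0.0036,-0.0008],[0.10,-0.0036,-0.0008],[0.105,-0.0036,-0.0008]],"dr":[[0,0,0],[0,0,0],[0,0,0],[0,0,0],[0,0,0]]}'; python3 -m crank '{"hand":[255,255,255,255,255],"translation":[[0.001,0,0],[0.002,0,0],[0.003,0,0],[0.004,0,0],[0.005,0,0]],"dr":[[0,0,0],[0,0,0],[0,0,0],[0,0,0],[0,0,0]]}'; python3 -m crank '{"hand":[255,255],"translation":[[0.001,0,0],[0.002,0,0]],"dr":[[0,0,0],[0,0,0]]}'
```

```text
time_s: 5.1
position: [0.5682, -0.2529, 0.1316]
tool_rot: [[-0.001, -0.227, 0.974], [0.005, 0.974, 0.227], [-1.0, 0.005, 0.0]]
ft_force: [0.3, -0.1, -2.6]
grip_width: 0.0577
time_s: 5.6
position: [0.5692, -0.2546, 0.1288]
tool_rot: [[0.003, -0.226, 0.974], [0.003, 0.974, 0.226], [-1.0, 0.002, 0.004]]
ft_force: [-0.2, 0.0, -3.5]
grip_width: 0.0579
time_s: 5.8
position: [0.5691, -0.2545, 0.1263]
tool_rot: [[0.002, -0.226, 0.974], [0.003, 0.974, 0.226], [-1.0, 0.003, 0.003]]
ft_force: [0.4, 0.2, -3.3]
grip_width: 0.0578
```

```bash
for k in 1; do python3 -m crank '{"hand":[255,255],"translation":[[0.001,0,0],[0.002,0,0]],"dr":[[0,0,0],[0,0,0]]}'|grep -E "time|posi|ft"; done; python3 -m crank '{"hand":[255,255,255],"translation":[[0.0005,0,0],[0.001,0,0],[0.001,0,0]],"dr":[[0,0,0],[0,0,0],[0,0,0]]}'|grep -E "time|posi|ft"
```

```text
time_s: 6.0
position: [0.5691, -0.2545, 0.1243]
ft_force: [0.1, 0.2, -2.5]
time_s: 6.3
position: [0.5691, -0.2544, 0.1233]
ft_force: [0.0, 0.6, -3.6]
```

```bash
python3 -m crank '{"hand":[255,255,255],"translation":[[0.0005,0,0],[0.001,0,0],[0.001,0,0]],"dr":[[0,0,0],[0,0,0],[0,0,0]]}'|grep -E "time|posi|ft"
```

```text
time_s: 6.6
position: [0.5691, -0.2545, 0.1226]
ft_force: [-0.2, -0.2, -0.8]
```

```bash
python3 -m crank '{"hand":[255,255,255],"translation":[[0.0005,0,0],[0.001,0,0],[0.001,0,0]],"dr":[[0,0,0],[0,0,0],[0,0,0]]}'|grep -E "time|posi|ft"
```

```text
time_s: 6.9
position: [0.5692, -0.2545, 0.1217]
ft_force: [-1.0, 2.0, 1.3]
```

```bash
python3 -m crank '{"hand":[255,255,255],"translation":[[0,0,0],[0,0,0],[0,0,0]],"dr":[[0,0,0],[0,0,0],[0,0,0]]}'|grep -E "time|posi|ft"; python3 -m crank '{"hand":[0,0,0,0,0],"translation":[[0,0,0],[0,0,0],[0,0,0],[0,0,0],[0,0,0]],"dr":[[0,0,0],[0,0,0],[0,0,0],[0,0,0],[0,0,0]]}'; python3 -m crank '{"hand":[0,0,0,0,0],"translation":[[-0.01,0,0],[-0.03,0,0],[-0.06,0,0],[-0.10,0,0],[-0.13,0,0]],"dr":[[0,0,0],[0,0,0],[0,0,0],[0,0,0],[0,0,0]]}'; python3 - <<'E'
from h import *
import time
s=sensors.observe();c0=cams.calibration('wrist');im,d=cams.get_image('wrist');np.savez('w3',im=im,d=d,T=c0['extrinsics'])
im2,d2,c2=grab('top');np.savez('top3',im=im2,d=d2,P=pts(d2,c2))
cv2.imwrite('pics/w3.png',im)
P=wpts(d,dict(c0));X=P.reshape(-1,3);ok=d.ravel()>0
i=ok&(abs(X[:,2]-.137)<.006)&(np.linalg.norm(X[:,:2]-[.5685,-.2535],axis=1)<.075)
cen,m,r,b=rect3(X[i]);print(i.sum(),cen,m,r);print(b.round(4))
E
```

```text
time_s: 7.2
position: [0.5692, -0.2545, 0.1215]
ft_force: [-1.2, 0.9, 1.5]
time_s: 7.7
position: [0.5691, -0.2545, 0.1213]
tool_rot: [[0.002, -0.226, 0.974], [0.003, 0.974, 0.226], [-1.0, 0.003, 0.003]]
ft_force: [-0.6, -0.0, 0.1]
grip_width: 0.0854
time_s: 8.2
position: [0.5689, -0.2549, 0.2547]
tool_rot: [[0.005, -0.226, 0.974], [0.002, 0.974, 0.226], [-1.0, 0.0, 0.005]]
ft_force: [-0.8, -0.5, 0.3]
grip_width: 0.0854
8161 [ 0.56871849 -0.25436127  0.1367926 ] [-6.60554636e-04 -6.24407746e-04  9.99999587e-01] ((3.023387908935547, 0.8010520935058594), (110.55509185791016, 60.27266311645508), 12.89956283569336)
[[ 0.5081 -0.2373  0.1368]
 [ 0.5216 -0.2961  0.1367]
 [ 0.6293 -0.2714  0.1368]
 [ 0.6159 -0.2126  0.1368]]
```

View pics/w3.png

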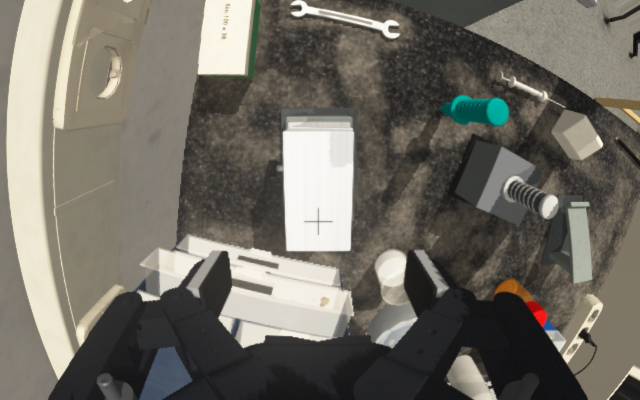

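The blank lies flat and centred on the pile: centre (0.5687,-0.2544), top z 0.1368, yaw 12.9°, cross at pixel (318,221). Next is the punch.

```bash
python3 - <<'E'
from h import *
z=np.load("w3.npz");c=dict(cams.calibration("wrist"));c["extrinsics"]=z["T"];P=wpts(z["d"],c);print("cross",P[221,318])
rel(([.5228,-.0167,.255],RD))
E
```

```text
cross [ 0.59279909 -0.24864989  0.13860582]
tr [0.001, 0.2433, 0.0082] dr [-0.0005, 0.0094, 0.0046] dist 0.243 rows 5.0
```

```bash
python3 -m crank '{"hand":[0,0,0,0,0],"translation":[[0,0.05,0.008],[0,0.10,0.008],[0,0.15,0.008],[0,0.20,0.008],[0,0.2433,0.008]],"dr":[[0,0,0],[0,0,0],[0,0,0],[0,0,0],[0,0.006,0]]}'; python3 -m crank '{"hand":[0,0],"translation":[[0,0,0],[0,0,0]],"dr":[[0,0,0],[0,0,0]]}'; python3 - <<'E'
from h import *
c0=cams.calibration('wrist');im,d=cams.get_image('wrist');np.savez('w4',im=im,d=d,T=c0['extrinsics'])
cv2.imwrite('pics/w4.png',im)
P=wpts(d,dict(c0));X=P.reshape(-1,3);ok=d.ravel()>0
S=X[ok&(np.linalg.norm(X[:,:2]-[.5228,-.0167],axis=1)<.065)]
T=S[abs(S[:,2]-.072)<.004];print("stand",rect3(T)[0],rect3(T)[2])
T=S[(abs(S[:,2]-.151)<.004)];print("cap",T.mean(0),cv2.minEnclosingCircle(T[:,:2].astype(np.float32)*1000),len(T))
for lo in(.085,.1,.115,.13): 
  T=S[(S[:,2]>lo)&(S[:,2]<lo+.015)];print(lo,T.min(0),T.max(0),len(T))
T=S[(abs(S[:,2]-.078)<.003)]
rel(([.5228,-.0167,.091],RD))
E
```

```text
time_s: 8.8
position: [0.5203, -0.0139, 0.252]
tool_rot: [[-0.004, -0.226, 0.974], [0.002, 0.974, 0.226], [-1.0, 0.003, -0.003]]
ft_force: [0.9, -0.1, 0.8]
grip_width: 0.0849
time_s: 9.0
position: [0.5214, -0.0154, 0.2521]
tool_rot: [[-0.003, -0.228, 0.974], [0.002, 0.974, 0.228], [-1.0, 0.002, -0.003]]
ft_force: [-0.4, 0.3, 0.5]
grip_width: 0.0859
stand [ 0.52341864 -0.01645296  0.07165459] ((5.255870819091797, 1.0911598205566406), (81.30763244628906, 81.48065948486328), 83.25916290283203)
cap [ 0.52239239 -0.01686109  0.150304  ] ((522.83203125, -17.061193466186523), 13.492118835449219) 754
0.085 [ 0.51066132 -0.02930028  0.08550172] [ 0.52425326 -0.00563682  0.09990922] 85
0.1 [ 0.51075893 -0.02903351  0.10333064] [ 0.52190639 -0.00499886  0.11467248] 75
0.115 [ 0.51107132 -0.0291184   0.11513427] [ 0.52176814 -0.00608508  0.12809114] 77
0.13 [ 0.51002003 -0.02900325  0.13060303] [ 0.52171547 -0.00663537  0.14481842] 70
tr [0.1609, -0.001, 0.0015] dr [-0.0004, -0.0031, -0.0023] dist 0.161 rows 4.0
```

View pics/w4.png

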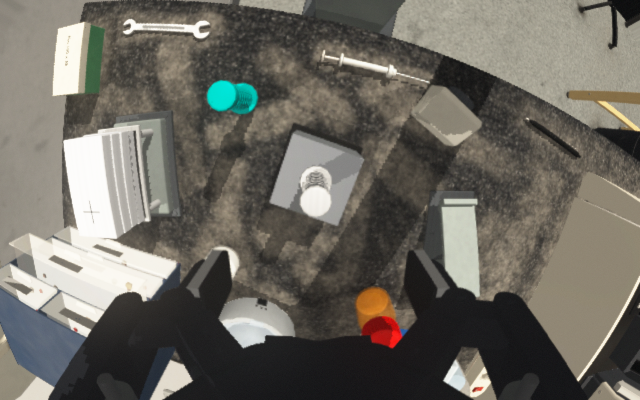

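The punch stands upright: cap at pixel (316,200), world (0.5227,-0.017), stand centre within 1 mm of it. Descend and grip.

```bash
python3 -m crank '{"hand":[0,0,0,0,0],"translation":[[0.04,-0.0012,0.0014],[0.08,-0.0012,0.0014],[0.12,-0.0012,0.0014],[0.15,-0.0012,0.0014],[0.161,-0.0012,0.0014]],"dr":[[0,-0.003,0],[0,-0.003,0],[0,-0.003,0],[0,-0.003,0],[0,-0.003,0]]}'; python3 -m crank '{"hand":[0,120,255,255,255],"translation":[[0,0,0],[0,0,0],[0,0,0],[0,0,0],[0,0,0]],"dr":[[0,0,0],[0,0,0],[0,0,0],[0,0,0],[0,0,0]]}' 80; python3 -m crank '{"hand":[255,255,255,255,255],"translation":[[0,0,0],[0,0,0],[0,0,0],[0,0,0],[0,0,0]],"dr":[[0,0,0],[0,0,0],[0,0,0],[0,0,0],[0,0,0]]}'
```

```text
time_s: 9.55
position: [0.5216, -0.0176, 0.0881]
tool_rot: [[-0.006, -0.224, 0.975], [0.004, 0.975, 0.224], [-1.0, 0.005, -0.005]]
ft_force: [-0.9, 0.7, 0.2]
grip_width: 0.0858
time_s: 10.05
position: [0.5229, -0.0166, 0.0918]
tool_rot: [[0.001, -0.226, 0.974], [0.002, 0.974, 0.226], [-1.0, 0.002, 0.001]]
ft_force: [-0.8, 1.2, -0.1]
grip_width: 0.0281
time_s: 10.55
position: [0.5229, -0.0167, 0.0919]
tool_rot: [[0.001, -0.226, 0.974], [0.002, 0.974, 0.226], [-1.0, 0.002, 0.001]]
ft_force: [-1.7, 0.0, 5.9]
grip_width: 0.0224
```

```bash
python3 -m crank '{"hand":[255,255,255,255,255],"translation":[[-0.02,0,0],[-0.06,0,0],[-0.11,0,0],[-0.15,0,0],[-0.17,0,0]],"dr":[[0,0,0],[0,0,0],[0,0,0],[0,0,0],[0,0,0]]}'; python3 - <<'E'
from h import *
rel(([.593,-.2488,.262],RD))
E
```

```text
time_s: 11.05
position: [0.5232, -0.017, 0.2648]
tool_rot: [[0.005, -0.226, 0.974], [0.001, 0.974, 0.226], [-1.0, 0.0, 0.005]]
ft_force: [0.1, 0.1, -1.9]
grip_width: 0.0223
tr [0.0028, -0.2415, 0.0155] dr [-0.0004, 0.0047, -0.0001] dist 0.242 rows 5.0
```

```bash
python3 -m crank '{"hand":[255,255,255,255,255],"translation":[[0,-0.045,0.0155],[0,-0.09,0.0155],[0,-0.14,0.0155],[0,-0.19,0.0155],[0,-0.2415,0.0155]],"dr":[[0,0,0],[0,0,0],[0,0,0],[0,0,0],[0,0,0]]}'; python3 -m crank '{"hand":[255,255,255],"translation":[[0,0,0],[0,0,0],[0,0,0]],"dr":[[0,0,0],[0,0,0],[0,0,0]]}'; python3 - <<'E'
from h import *
c0=cams.calibration('wrist');im,d=cams.get_image('wrist');np.savez('w5',im=im,d=d,T=c0['extrinsics'])
s,d2,c2=grab('scene');np.savez('scene5',im=s,d=d2,P=pts(d2,c2))
cv2.imwrite('pics/v5.png',np.hstack([cv2.resize(s[90:290,340:540],(400,400)),im[:,120:520]]))
P=pts(d2,c2);X=P.reshape(-1,3);p=sensors.observe()["position"]
i=(d2.ravel()>0)&(np.linalg.norm(X[:,:2]-p[:2],axis=1)<.025)&(X[:,2]>.15)&(X[:,2]<.24)
S=X[i]
for lo in np.arange(.165,.24,.012):
  T=S[(S[:,2]>=lo)&(S[:,2]<lo+.012)]
  if len(T): print(round(lo,3),len(T),T.mean(0).round(4),T.min(0).round(3),T.max(0).round(3))
rel(([.593,-.2488,.262],RD))
E
```

```text
time_s: 11.55
position: [0.5921, -0.2491, 0.2602]
tool_rot: [[-0.001, -0.226, 0.974], [0.003, 0.974, 0.226], [-1.0, 0.003, -0.0]]
ft_force: [1.2, -0.2, -1.7]
grip_width: 0.0226
time_s: 11.85
position: [0.5919, -0.2463, 0.2604]
tool_rot: [[-0.001, -0.227, 0.974], [0.003, 0.974, 0.227], [-1.0, 0.003, -0.0]]
ft_force: [0.1, 0.6, -1.2]
grip_width: 0.0223
0.177 15 [ 0.5895 -0.2462  0.1835] [ 0.588 -0.249  0.179] [ 0.591 -0.243  0.189]
0.189 20 [ 0.587  -0.2474  0.1958] [ 0.583 -0.253  0.19 ] [ 0.592 -0.242  0.201]
0.201 48 [ 0.5855 -0.2477  0.2073] [ 0.582 -0.255  0.201] [ 0.592 -0.237  0.213]
0.213 49 [ 0.5854 -0.2478  0.219 ] [ 0.581 -0.255  0.213] [ 0.593 -0.238  0.224]
0.225 46 [ 0.585  -0.2477  0.2301] [ 0.582 -0.254  0.225] [ 0.594 -0.237  0.236]
tr [-0.0012, -0.003, 0.0002] dr [0.001, 0.0002, -0.0025] dist 0.003 rows 1.0
```

View pics/v5.png

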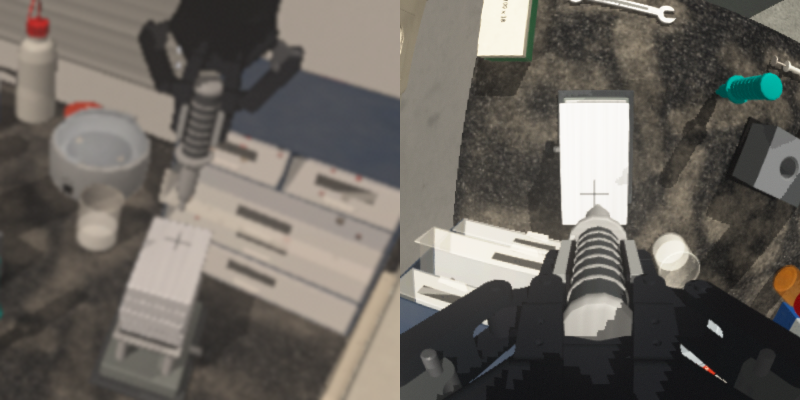

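Left (scene): the punch hangs vertical above the pile, past the cross end. Right (wrist): the point is at crop (598,206) and the cross at (594,193). I'll check both by projection.

```bash
python3 - <<'E'
from h import *
z=np.load("w5.npz");c=dict(cams.calibration("wrist"));T=np.array(z["T"]);f=200/np.tan(np.radians(c["vertical_fov"])/2)
def ray(u,v,zz):
    x=np.array([u-c["cx"],v-c["cy"]]);r=np.linalg.norm(x);th=r/f
    D=T[:3,:3]@np.r_[np.sin(th)*x/r,np.cos(th)];return T[:3,3]+D*(zz-T[2,3])/D[2]
def proj(p):
    q=T[:3,:3].T@(np.array(p)-T[:3,3]);r=np.hypot(q[0],q[1]);return np.array([c["cx"],c["cy"]])+f*np.arctan2(r,q[2])*q[:2]/r
g=cv2.cvtColor(z["im"],cv2.COLOR_BGR2GRAY);print(g[185:200,306:324]);
d=z["d"];print(d[200:214,318].round(3))
print("cross",ray(314,193,.137));p=sensors.observe()["position"];print(p,"tip proj",proj(np.r_[p[:2],p[2]-.084]),"seen ~ (318,206)", ray(318,207,p[2]-.084))
E
```

```text
[[248 247 247 247 246 246 245 215 198 229 246 248 248 248 247 247 247 247]
 [248 248 248 247 246 246 245 216 198 229 246 248 248 248 247 247 246 246]
 [248 248 247 247 246 245 245 216 198 229 246 248 248 248 247 247 246 246]
 [248 247 247 247 246 246 244 216 196 229 246 248 248 248 247 247 246 246]
 [247 247 247 247 246 245 245 216 197 229 246 247 248 247 247 247 247 247]
 [247 247 247 247 246 246 245 216 198 229 246 247 248 247 247 247 246 246]
 [246 246 246 246 246 245 244 214 198 229 246 247 247 247 246 246 246 245]
 [240 240 240 240 238 238 236 202 187 217 238 240 241 240 240 240 239 238]
 [201 203 202 202 200 199 197 169 157 178 200 204 205 202 202 202 201 199]
 [202 201 200 203 201 198 196 166 156 179 198 201 203 203 201 201 201 200]
 [239 238 238 238 237 236 234 200 186 214 236 239 238 238 237 238 237 237]
 [246 246 246 247 246 245 243 213 197 228 244 247 247 247 246 246 246 246]
 [247 246 247 247 246 245 244 215 198 229 245 247 248 248 247 246 246 246]
 [247 247 247 247 246 245 244 215 195 228 245 247 247 247 247 246 246 246]
 [247 247 247 247 246 245 243 215 196 228 245 247 247 247 246 246 246 246]]
[0.278 0.28  0.278 0.277 0.233 0.231 0.21  0.207 0.208 0.204 0.203 0.2
 0.197 0.198]
cross [ 0.59280105 -0.24865808  0.137     ]
[ 0.59207969 -0.2459078   0.26084255] tip proj [317.33092837 206.64698988] seen ~ (318,206) [ 0.59224061 -0.24534386  0.17684255]
```

```bash
python3 -m crank '{"hand":[255,255,255,255,255],"translation":[[0,-0.0032,0],[0.010,-0.0032,0],[0.02,-0.0032,0],[0.03,-0.0032,0],[0.034,-0.0032,0]],"dr":[[0,0,0],[0,0,0],[0,0,0],[0,0,0],[0,0,0]]}';  python3 -m crank '{"hand":[255,255,255,255,255],"translation":[[0.001,0,0],[0.002,0,0],[0.003,0,0],[0.004,0,0],[0.005,0,0]],"dr":[[0,0,0],[0,0,0],[0,0,0],[0,0,0],[0,0,0]]}'
```

```text
time_s: 12.45
position: [0.5923, -0.25, 0.2245]
tool_rot: [[-0.003, -0.226, 0.974], [0.004, 0.974, 0.226], [-1.0, 0.005, -0.002]]
ft_force: [-0.5, 0.1, -2.3]
grip_width: 0.0224
time_s: 12.95
position: [0.5928, -0.2504, 0.2215]
tool_rot: [[-0.0, -0.226, 0.974], [0.002, 0.974, 0.226], [-1.0, 0.002, 0.0]]
ft_force: [-1.3, -0.2, -3.0]
grip_width: 0.0221
```

```bash
 python3 -m crank '{"hand":[255,255,255,255,255],"translation":[[0.001,0,0],[0.002,0,0],[0.003,0,0],[0.004,0,0],[0.005,0,0]],"dr":[[0,0,0],[0,0,0],[0,0,0],[0,0,0],[0,0,0]]}'
```

```text
time_s: 13.45
position: [0.5929, -0.2504, 0.2169]
tool_rot: [[0.0, -0.226, 0.974], [0.002, 0.974, 0.226], [-1.0, 0.002, 0.001]]
ft_force: [-0.7, 0.3, 3.7]
grip_width: 0.0221
```

```bash
 python3 -m crank '{"hand":[255,255,255,255,255],"translation":[[0.001,0,0],[0.002,0,0],[0.003,0,0],[0.004,0,0],[0.005,0,0]],"dr":[[0,0,0],[0,0,0],[0,0,0],[0,0,0],[0,0,0]]}'|grep -E "pos|ft|wid"; python3 -m crank '{"hand":[255,255,255],"translation":[[0.001,0,0],[0.002,0,0],[0.002,0,0]],"dr":[[0,0,0],[0,0,0],[0,0,0]]}'|grep -E "pos|ft|wid"
```

```text
position: [0.5929, -0.2504, 0.2118]
ft_force: [-0.4, 0.6, 6.0]
grip_width: 0.0224
position: [0.5929, -0.2504, 0.2099]
ft_force: [-0.2, 0.1, 8.2]
grip_width: 0.0223
```

```bash
python3 -m crank '{"hand":[255,255,255,255],"translation":[[0.001,0,0],[0.002,0,0],[0.002,0,0],[0.002,0,0]],"dr":[[0,0,0],[0,0,0],[0,0,0],[0,0,0]]}'; python3 - <<'E'
from h import *
im,d=cams.get_image('wrist');s,d2,c2=grab('scene');cv2.imwrite('pics/v6.png',np.hstack([cv2.resize(s[90:290,340:540],(400,400)),im[:,120:520]]))
E
```

```text
time_s: 14.65
position: [0.593, -0.2504, 0.2085]
tool_rot: [[0.001, -0.226, 0.974], [0.002, 0.974, 0.226], [-1.0, 0.001, 0.001]]
ft_force: [-0.7, 0.9, 9.1]
grip_width: 0.0223
```

View pics/v6.png

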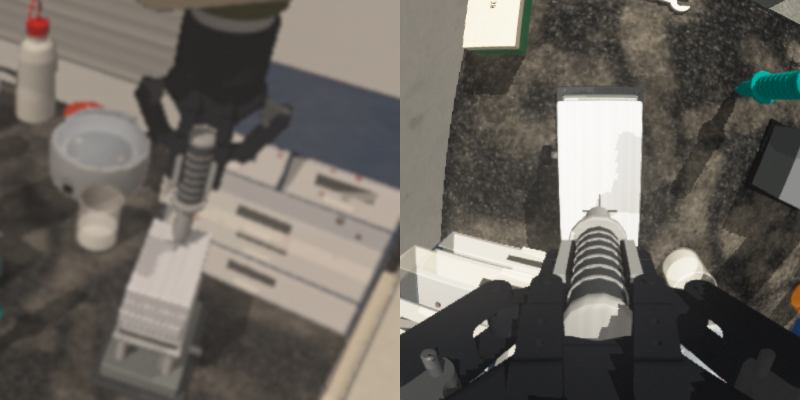

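The punch is vertical with its point on the cross, at scene crop (178,240) and wrist crop (600,205). Force rose by about 11.5 N, above the 9 N stop. Retreat and return.

```bash
python3 -m crank '{"hand":[255,255,255,255,255],"translation":[[-0.003,0,0],[-0.01,0,0],[-0.03,0,0],[-0.05,0,0],[-0.056,0,0]],"dr":[[0,0,0],[0,0,0],[0,0,0],[0,0,0],[0,0,0]]}';  python3 - <<'E'
from h import *
rel(([.5231,-.0167,.262],RD))
E
```

```text
time_s: 15.25
position: [0.5931, -0.2507, 0.2646]
tool_rot: [[0.001, -0.226, 0.974], [0.001, 0.974, 0.226], [-1.0, 0.001, 0.001]]
ft_force: [-0.3, 0.0, -2.4]
grip_width: 0.0222
tr [0.0028, 0.2437, -0.0153] dr [-0.0008, 0.0012, -0.0012] dist 0.244 rows 5.0
```

```bash
python3 -m crank '{"hand":[255,255,255,255,255],"translation":[[0,0.05,-0.0153],[0,0.10,-0.0153],[0,0.15,-0.0153],[0,0.20,-0.0153],[0,0.2437,-0.0153]],"dr":[[0,0,0],[0,0,0],[0,0,0],[0,0,0],[0,0,0]]}'; python3 -m crank '{"hand":[255,255,255],"translation":[[0,0,0],[0,0,0],[0,0,0]],"dr":[[0,0,0],[0,0,0],[0,0,0]]}'; python3 - <<'E'
from h import *
c0=cams.calibration('wrist');p=sensors.observe()["position"];im,d=cams.get_image('wrist');np.savez('w7',im=im,d=d,T=c0['extrinsics'])
P=wpts(d,dict(c0));X=P.reshape(-1,3);ok=d.ravel()>0
T=X[ok&(np.linalg.norm(X[:,:2]-[.5228,-.0167],axis=1)<.062)&(abs(X[:,2]-.072)<.004)];r=rect3(T);print("stand",r[0],r[2])
c=c0;Tm=np.array(c["extrinsics"]);f=200/np.tan(np.radians(c["vertical_fov"])/2)
q=Tm[:3,:3].T@(np.r_[p[:2],p[2]-.084]-Tm[:3,3]);rr=np.hypot(q[0],q[1]);print("tip should be at",np.array([c["cx"],c["cy"]])+f*np.arctan2(rr,q[2])*q[:2]/rr)
cv2.imwrite('pics/w7.png',cv2.resize(im[100:300,220:420],(600,600)))
rel(([.5231,-.0167,.262],RD))
E
```

```text
time_s: 15.75
position: [0.5215, -0.0144, 0.2629]
tool_rot: [[-0.003, -0.226, 0.974], [0.003, 0.974, 0.226], [-1.0, 0.004, -0.002]]
ft_force: [0.0, 0.4, -1.4]
grip_width: 0.0221
time_s: 16.05
position: [0.5229, -0.0172, 0.2633]
tool_rot: [[-0.002, -0.225, 0.974], [0.003, 0.974, 0.225], [-1.0, 0.003, -0.001]]
ft_force: [-1.3, -0.1, -1.4]
grip_width: 0.022
stand [ 0.52364898 -0.01650891  0.07154928] ((2.6903457641601562, 0.7132911682128906), (81.12792205810547, 81.93074035644531), 83.4744873046875)
tip should be at [316.96912676 206.33265908]
tr [0.0013, 0.0007, 0.0003] dr [-0.002, -0.001, -0.0029] dist 0.002 rows 1.0
```

View pics/w7.png

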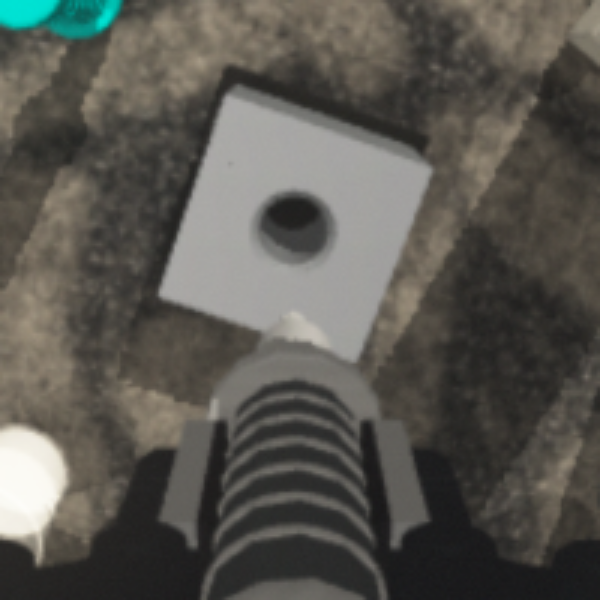

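The stand hole is clear at crop (293,228), and the punch tip at (293,313) is where the projection puts it for a straight grip. Lower it.

```bash
python3 -m crank '{"hand":[255,255,255,255,255],"translation":[[0.03,0.0007,0.0004],[0.07,0.0007,0.0004],[0.10,0.0007,0.0004],[0.12,0.0007,0.0004],[0.14,0.0007,0.0004]],"dr":[[0,0,0],[0,0,0],[0,0,0],[0,0,0],[0,0,0]]}'; python3 -m crank '{"hand":[255,255,255,255,255],"translation":[[0.01,0,0],[0.018,0,0],[0.024,0,0],[0.027,0,0],[0.029,0,0]],"dr":[[0,0,0],[0,0,0],[0,0,0],[0,0,0],[0,0,0]]}';python3 -m crank '{"hand":[255,255],"translation":[[0,0,0],[0,0,0]],"dr":[[0,0,0],[0,0,0]]}'
```

```text
time_s: 16.6
position: [0.523, -0.0166, 0.1225]
tool_rot: [[-0.002, -0.224, 0.975], [0.003, 0.975, 0.224], [-1.0, 0.003, -0.001]]
ft_force: [-0.0, -0.6, -1.6]
grip_width: 0.0226
time_s: 17.1
position: [0.5232, -0.0155, 0.0952]
tool_rot: [[0.0, -0.226, 0.974], [0.002, 0.974, 0.226], [-1.0, 0.002, 0.001]]
ft_force: [-1.0, 0.5, -1.6]
grip_width: 0.0223
time_s: 17.3
position: [0.5231, -0.0153, 0.0954]
tool_rot: [[0.0, -0.226, 0.974], [0.002, 0.974, 0.226], [-1.0, 0.002, 0.001]]
ft_force: [-0.3, 0.3, -1.7]
grip_width: 0.0226
```

```bash
python3 -m crank '{"hand":[255,255,255,255],"translation":[[0.001,-0.0005,0],[0.002,-0.001,0],[0.0025,-0.001,0],[0.0025,-0.001,0]],"dr":[[0,0,0],[0,0,0],[0,0,0],[0,0,0]]}'|grep -E "pos|ft"; python3 -m crank '{"hand":[255,255,255],"translation":[[0.0005,0,0],[0.001,0,0],[0.001,0,0]],"dr":[[0,0,0],[0,0,0],[0,0,0]]}'|grep -E "pos|ft"
```

```text
position: [0.5232, -0.0163, 0.0925]
ft_force: [-0.6, 0.5, -2.4]
position: [0.5233, -0.0163, 0.0919]
ft_force: [-2.2, 0.3, 4.6]
```

```bash
python3 -m crank '{"hand":[0,0,0,0,0],"translation":[[0,0,0],[0,0,0],[0,0,0],[0,0,0],[0,0,0]],"dr":[[0,0,0],[0,0,0],[0,0,0],[0,0,0],[0,0,0]]}'; python3 -m crank '{"hand":[0,0,0,0,0],"translation":[[0,0,0],[-0.03,0,0],[-0.07,0,0],[-0.12,0,0],[-0.17,0,0]],"dr":[[0,0,0],[0,0,0],[0,0,0],[0,0,0],[0,0,0]]}';python3 -m crank '{"hand":[0,0,0],"translation":[[0,0,0],[0,0,0],[0,0,0]],"dr":[[0,0,0],[0,0,0],[0,0,0]]}'; python3 - <<'E'
from h import *
c=cams.calibration('wrist');im,d=cams.get_image('wrist');P=wpts(d,dict(c));X=P.reshape(-1,3)[d.ravel()>0]
S=X[np.linalg.norm(X[:,:2]-[.5235,-.0165],axis=1)<.06];T=S[abs(S[:,2]-.151)<.004];print("cap",T.mean(0),cv2.minEnclosingCircle(T[:,:2].astype(np.float32)*1000),len(T),S[:,2].max())
T=S[abs(S[:,2]-.072)<.004];print("stand",rect3(T)[0])
im2,d2,c2=grab('top');X=pts(d2,c2).reshape(-1,3)
for n in(0,):
  Y=X[(abs(X[:,2]-.137)<.006)&(np.linalg.norm(X[:,:2]-[.5687,-.2544],axis=1)<.075)];r=rect3(Y);print("blank",r[:3])
for nm,z in(("before",np.load("top.npz")["P"].reshape(-1,3)),("now",X)):
  for o in([.70,.108],[.677,-.118],[.419,.122]):
    Y=z[(np.linalg.norm(z[:,:2]-o,axis=1)<.06)&(z[:,2]>.02)&(z[:,2]<.13)];print(nm,Y.mean(0).round(4),len(Y))
cv2.imwrite('pics/end.png',np.hstack([im[:,120:520],im2[80:320:,160:][:,:320].repeat(1,0)[:240].copy() if 0 else cv2.resize(im2[90:290,180:480],(400,400))]))
E
```

```text
time_s: 18.5
position: [0.5232, -0.0163, 0.0915]
tool_rot: [[-0.001, -0.226, 0.974], [0.003, 0.974, 0.226], [-1.0, 0.003, 0.0]]
ft_force: [1.4, 0.2, 0.0]
grip_width: 0.0856
time_s: 19.0
position: [0.5228, -0.0166, 0.2633]
tool_rot: [[-0.001, -0.226, 0.974], [0.003, 0.974, 0.226], [-1.0, 0.003, -0.001]]
ft_force: [0.6, -0.4, -0.6]
grip_width: 0.0856
time_s: 19.3
position: [0.5228, -0.0166, 0.2602]
tool_rot: [[-0.003, -0.226, 0.974], [0.003, 0.974, 0.226], [-1.0, 0.004, -0.002]]
ft_force: [-0.4, -1.1, -0.4]
grip_width: 0.085
cap [ 0.52264324 -0.0161881   0.1502688 ] ((523.4254760742188, -15.922847747802734), 13.6377534866333) 725 0.3687071105013052
stand [ 0.5233561  -0.01639653  0.07163894]
blank (array([ 0.56946385, -0.25390388,  0.13673675]), array([-9.57178621e-04,  4.47677722e-03,  9.99989521e-01]), ((0.8379173278808594, -0.2679481506347656), (110.27171325683594, 60.95921325683594), 13.457785606384277))
before [0.6933 0.1096 0.0855] 922
before [ 0.6877 -0.1191  0.0428] 728
before [0.4106 0.1243 0.0444] 1018
now [0.697  0.1167 0.0953] 599
now [ 0.7026 -0.1158  0.0513] 38
now [0.414  0.1529 0.053 ] 80
```

View pics/end.png

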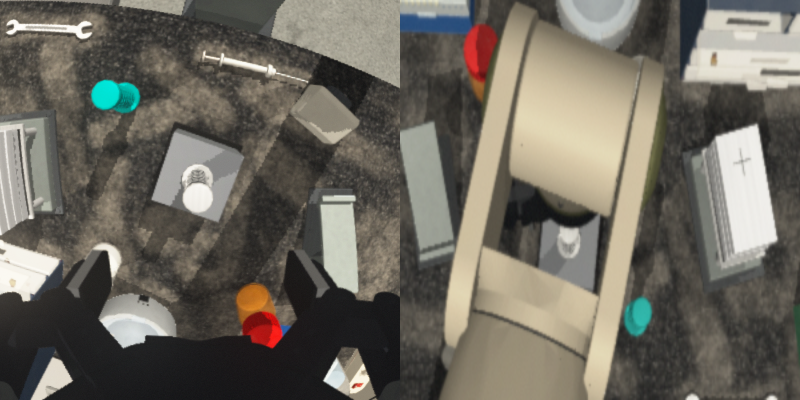

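The last view shows the punch upright in its stand (left, (197,185)) and the blank on the pile with the cross up (right, (742,160)). The bystanders look untouched; the changed "now" numbers come from the arm blocking the top view. The robot is clear, so I'm handing in.

```bash
python3 -c "
from rig import env
print(env.close_job())"
```

```text
the job is handed in; nothing more can be done
None
```

The whole job is done and handed in, at about 19.5 s on the robot's clock. No verdict was reported, so the results below are my own checks.

- **Blank:** I gripped it by its long sides on the sloping stand, levelled it and lowered it in 1 mm steps. I felt contact as a rise of about 4.5 N, then let go. At the end it lies flat within about 0.3° (top z 0.137 m), about 1 mm from the measured pile centre and in line within 0.5°, cross up.
- **Punch:** I pressed the steel punch vertically, with its point about 2 mm from the cross by my measurements. The force rose by about 11.5 N over about 11.5 mm, against 9 N at the spring's stop. I could not read the spring joint directly.
- **Return:** I lowered the punch into its stand until it seated, then released it. The cap is within about 1 mm of the stand's centre and at the same height as at the start.
- **Bottle, beaker and timer:** They looked untouched in the last pictures. My before-and-after position check for them was spoiled because the arm blocked the top view, so it shows nothing either way.

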